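# Roll the windlass barrel to the stripe

### The arm

A 6-joint arm with a two-finger parallel gripper is mounted at the origin on the work surface. World frame = base frame: x ahead of the robot, y to its left, z up, the work surface at z = 0. Lengths are in mm, angles in degrees, forces in N, time in s.
With the tool pointing down it reaches from about 300 to 850 mm from the base axis. Payload 4.2 kg.
Tool frame: the origin (TCP) lies at the very end of the fingers, on their centre line; the grasp point (between the pads) lies 19 mm behind it; x points along the fingers, y is the direction in which the jaws open and shut, and the axes are right-handed (so a half turn about x gives the same grasp; the last joint's range is limited). The gripper opens to 91 mm and grips with 3 to 60 N. Pads are 32 mm wide; open, the fingers measure 118 mm over their backs; the gripper's body (76 mm by 178 mm) begins 60 mm behind the grasp point.
Start: joints at [-75.86, 18.312, 89.639, -0, 72.044, -1.146], TCP at [151.599, -554.672, 213.976] pointing down, gripper open.
Joint ranges: [-177.97, 177.97], [-48.28, 115.42], [12.27, 149.76], [-77.06, 257.06], [2.81, 150.46], [-146.56, 146.56]. Speed limits (degrees/s): [147.25, 147.25, 180, 180, 180, 180].

### API

Orientations are given as [roll, pitch, yaw] about the fixed x, y, z axes, in that order (R = Rz(yaw) Ry(pitch) Rx(roll)).
In Python, from workcell import sensors, grab_frame, job_done, finder gives the robot as it stands.
- The arm moves only by the tool play_rows, never from a script. Its argument "motion" is a list of rows, each a list of 5 numbers: the shift along the world's x, y, z in m, then the turn about the world's z in rad, then the opening, from 0 (shut) to 1 (fully open). In form: [[tx, ty, tz, roll, fingers], ...]. A call has exactly 8 rows; each row is the pose to reach, as a shift and turn from the pose commanded when the call began; what a row does not reach only later rows make up. A row lasts 1/12 s, in which the tool goes at most 41.7 mm and 7.16 degrees, less where a joint would pass 70% of its speed; a pose out of reach is approached as far as the arm can. A call with a gripper value outside its range is refused whole. The fingers move at their own pace and stop on an object; "squeeze" is the grip in N (left out, the last holds). Time passes only in rows, so rows that repeat a pose let the fingers close, or fill a call up. It gives the time, the measured TCP pose, the force and the opening at its end, in the units of the state.
- sensors.state(): the state, without advancing time (a new reading comes with each control period).
- grab_frame(name): name is "scene" or "top"; returns a dict with "img" (480x640x3 uint8, blue, green, red), "fx", "fy", "cx", "cy" (pixels), "rvec" (rotation vector, rad) and "tvec" (3), from world to camera coordinates, as OpenCV has them. Camera axes: x right, y down, z forward; pixel columns grow to the right and rows downward; lengths in mm; the calibration is good to about 2 mm. A picture is of the moment at which its call begins. There is no depth.
- job_done(): hands the job in, once; it reports no verdict.
Trained networks look in a picture, given as the dict that the camera call returned (one of the last four; its "shot" number tells which), for a name from the list of things; names that differ only in an ending like _2 or _b are one class to them, and where a whole thing is asked for, a point or a joint stands for the part that bears it (a point fixed in the world has none). Each returns a list of dicts, best first, with "conf" (0 to 1); they miss things now and then, are a little off and sometimes report something else, mostly with a low value. They report only what shows in the picture. A call takes as long as a camera call. They do not tell look-alikes from the thing itself.
- finder.spot_in(picture, label): "point" ([column, row] in pixels, amid what is visible of it).
- finder.spot_point(picture, label): "point" ([column, row] in pixels: a listed point, or the origin of a listed thing).
The state is a dict: "time_s": time; "qpos": joint angles; "qvel": joint speeds; "effort": joint torques, N m; "ee_pos": TCP position; "ee_rot": TCP orientation; "force": force on the tool from outside, world axes, zero at the start; "torque": the same for the moment, N m; "gripper_width": finger opening in mm.
Only numpy, scipy, OpenCV 4.12 (cv2) and the standard library are available. Lean on these libraries where they do the work, as an engineer would, in place of code of your own. Each camera call takes 0.05 s, during which the arm holds its last target.

### The job

With the fingertips on its top, roll the pale wooden windlass barrel over the cork mat and let it come to rest centred on the white stripe, lying along it, ready to be looked over with the magnifier. Push only on the upper part of the barrel and make it roll, not skid; never pinch, lift or carry it. Leave everything else on the bench where it is.

Things in the scene. Friction and masses are not known exactly. Their poses are not given: they have to be found in the camera images.
- barrel: pale wooden windlass barrel: plain solid cylinder, 70 mm diameter, 150 mm long, 0.3 to 0.6 kg, two flush dark bands and a thin red line along its length, lying on its side on the mat; top 74 mm above the bench. Origin at its centre, 39 mm above the bench; x axis = the cylinder's axis (level); y and z turn as it rolls (z starts up, towards the red line).
- stripe: white painted stripe on the mat, 24 mm wide and 190 mm long, flush (no step). Origin at its middle; x axis along its length, y across it, z up. It lies nearly parallel to the barrel, 12 to 17 cm away across the mat, on either side (to the left or to the right) of it.
- mat: thin cork mat fixed to the bench, 200 (its x) by 370 mm (its y), 4 mm thick, origin at the centre of its underside; the barrel rolls along its y. A fingertip lightly pressed on the barrel's top and moved across its axis rolls it without slip: the fingertip goes twice as far as the barrel. The mat slows it: let go at 0.1 m/s it coasts about 1 to 2 cm; left alone it stays put.
- bell: copper ship's bell model, mouth down, 82 mm across, 93 mm tall; a bystander. Origin at the centre of its underside
- hatch_a: walnut hatch cover, 90 x 120 x 20 mm, flat on the bench; a bystander. Origin at the centre of its underside
- hatch_b: second walnut hatch cover, 90 x 120 x 20 mm, flat on the bench; a bystander. Origin at the centre of its underside
- tub: open yellow plastic parts tub, 130 x 180 mm, 70 mm tall; a bystander. Origin at the centre of its underside
- screwdriver: screwdriver lying on the bench; a bystander. Origin at the middle
- bollard: small brass bollard, 44 mm across, 56 mm tall; a bystander. Origin at the centre of its underside
- lens (a point): centre of the round lens (132 mm frame) of the swing arm magnifier, 259 mm above the bench at the left side; a bystander, its arm swings if pushed. The clamp post stands at the bench's left edge, 300 mm ahead of the robot.
Mind the look-alikes: they are no part of the job. Of the things like the barrel, leave any that is green; of the rest the smaller one is meant.

How it is judged:
By the outcome, as a careful person would: the job done as asked, in the order asked, and still so for the second after the job is handed in, with the robot touching nothing.
It also fails if it takes over 51 s, if anything falls off the work surface, if the arm or the gripper's body presses on something with over 40 N, if the wrist force passes 120 N, or if a joint passes its speed limit or range.

## Working session

There is one attempt and no reset: what is moved stays moved. The work goes in short steps, Python scripts to look and compute and a tool call to move; the robot and the scene stay as the last step left them, time stands still between calls to the robot, and variables do not carry over. Pictures are saved under pics/ and viewed, and the job is handed in when it is done.

Besides the shell and the picture viewer there is one more tool, called after "Call:" as name([rows], argument=value, ...), one row to a line, values as JSON. play_rows: Moves the arm, as the interface text tells. Its arguments: {"type":"object","properties":{"motion":{"type":"array","items":{"type":"array","items":{"type":"number"}}},"squeeze":{"type":"number"}},"required":["motion"]}

```bash
mkdir -p pics; cat > h.py <<'E'
import numpy as np, cv2
from workcell import sensors, grab_frame, job_done, finder
def ray(f,p):
    R,_=cv2.Rodrigues(np.array(f["rvec"],float)); t=np.array(f["tvec"],float).reshape(3)
    K=np.array([[f["fx"],0,f["cx"]],[0,f["fy"],f["cy"]],[0,0,1.]])
    return -R.T@t, R.T@np.linalg.inv(K)@np.array([p[0],p[1],1.])
def at_z(f,p,z):
    c,d=ray(f,p); return c+d*(z-c[2])/d[2]
def proj(f,P):
    K=np.array([[f["fx"],0,f["cx"]],[0,f["fy"],f["cy"]],[0,0,1.]])
    return cv2.projectPoints(np.array(P,float).reshape(-1,3),np.array(f["rvec"],float),np.array(f["tvec"],float),K,None)[0].reshape(-1,2)
E
python3 - <<'E'
from h import *
for n in ["scene","top"]:
    f=grab_frame(n); cv2.imwrite(f"pics/{n}0.png",f["img"])
    print(n,ray(f,[320,240])[0].round())
    for l,z in [("barrel",39),("stripe",4),("mat",0)]:
        for d in finder.spot_point(f,l): print(l,np.round(d["point"]),round(d["conf"],2),at_z(f,d["point"],z).round())
print(sensors.state())
E
```

```text
scene [1014.  913. 1082.]
barrel [292. 275.] 0.9 [547.  20.  39.]
barrel [466. 294.] 0.83 [211. 317.  39.]
barrel [329. 219.] 0.66 [ 340. -117.   39.]
stripe [265. 257.] 0.9 [ 558. -113.    4.]
stripe [289. 278.] 0.71 [542.  -6.   4.]
mat [278. 277.] 0.82 [563. -30.   0.]
top [ 385.   76. 1230.]
barrel [212. 356.] 0.93 [211. 322.  39.]
barrel [323. 225.] 0.81 [558.  36.  39.]
barrel [387. 314.] 0.81 [ 323. -133.   39.]
barrel [ 82. 196.] 0.49 [629. 687.  39.]
stripe [379. 225.] 0.91 [ 564. -118.    4.]
{'time_s': 0.4, 'qpos': array([-7.58619131e+01,  1.83193868e+01,  8.96483891e+01,  2.13223291e-03,
        7.20425096e+01, -1.14632384e+00]), 'qvel': array([-0.02104044, -0.18720666, -0.16114949, -0.01286754, -0.01754157,
        0.04651064]), 'effort': array([ 7.92416040e-05, -4.11892211e+01, -2.31914395e+01,  7.27090845e-02,
        3.97689699e-02, -5.15731313e-05]), 'ee_pos': array([ 151.57337066, -554.61594659,  213.83707911]), 'ee_rot': array([-102.30155927,   89.98951638,   92.98219386]), 'force': array([0.55147878, 0.1689788 , 0.65857665]), 'torque': array([-0.01914959, -0.00541732, -0.01725113]), 'gripper_width': 91.04572596447316}
```

View pics/scene0.png

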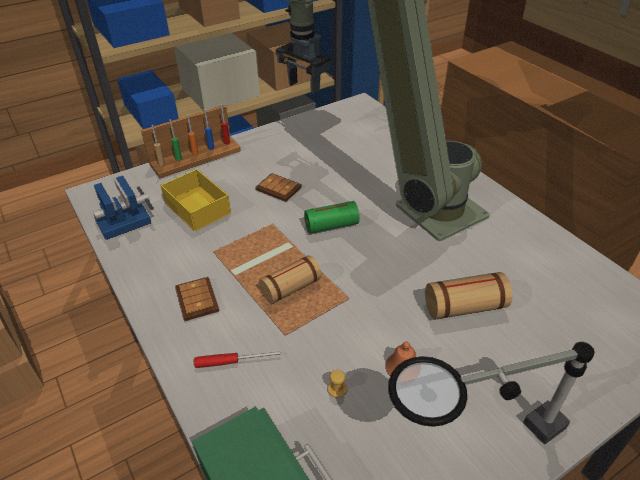

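View pics/top0.png

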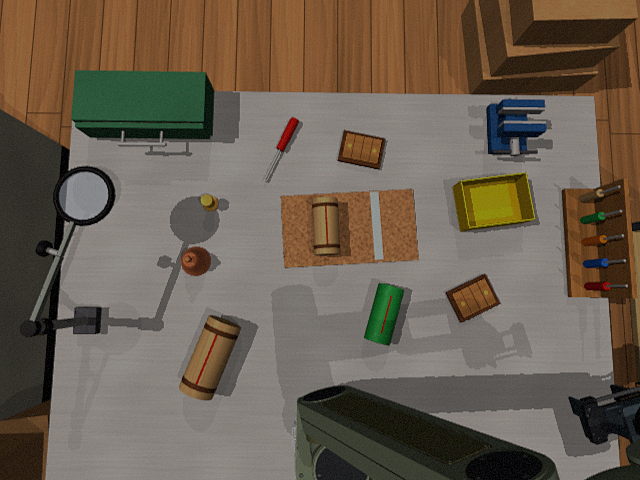

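Candidates for the barrel in the top view are the pale small one on the mat (325,224), a green one (384,314) and a larger pale one (211,358). I choose (325,224), with the stripe at (377,226) to its right. Next is a close crop.

```bash
python3 - <<'E'
from h import *
f=grab_frame("top"); im=f["img"]
cv2.imwrite("pics/crop1.png",cv2.resize(im[180:280,270:430],None,fx=5,fy=5,interpolation=cv2.INTER_CUBIC))
g=grab_frame("scene");cv2.imwrite("pics/crop2.png",cv2.resize(g["img"][215:335,205:355],None,fx=5,fy=5,interpolation=cv2.INTER_CUBIC))
hsv=cv2.cvtColor(im,cv2.COLOR_BGR2HSV)
print(hsv[225,377],hsv[225,350],hsv[225,318],hsv[225,335], im[225,377])
for F,roi in((f,(180,280,365,390)),(g,(235,280,225,300))):
    h=cv2.cvtColor(F["img"],cv2.COLOR_BGR2HSV); a,b,c,d=roi
    m=np.zeros(h.shape[:2],np.uint8); m[a:b,c:d]=((h[a:b,c:d,1]<70)&(h[a:b,c:d,2]>120))
    n,lab,st,_=cv2.connectedComponentsWithStats(m); k=1+st[1:,4].argmax()
    ys,xs=np.nonzero(lab==k)
    P=np.array([at_z(F,p,4)[:2] for p in zip(xs,ys)],np.float32)
    print(len(xs),cv2.minAreaRect(P))
E
```

```text
[ 75   7 146] [ 13 155 140] [ 16 134 146] [ 16 135  98] [144 146 142]
857 ((580.1698608398438, -113.60464477539062), (67.37550354003906, 222.21571350097656), 89.73611450195312)
407 ((565.5501708984375, -113.46385955810547), (189.0453643798828, 23.93206214904785), 4.036764621734619)
```

View pics/crop1.png

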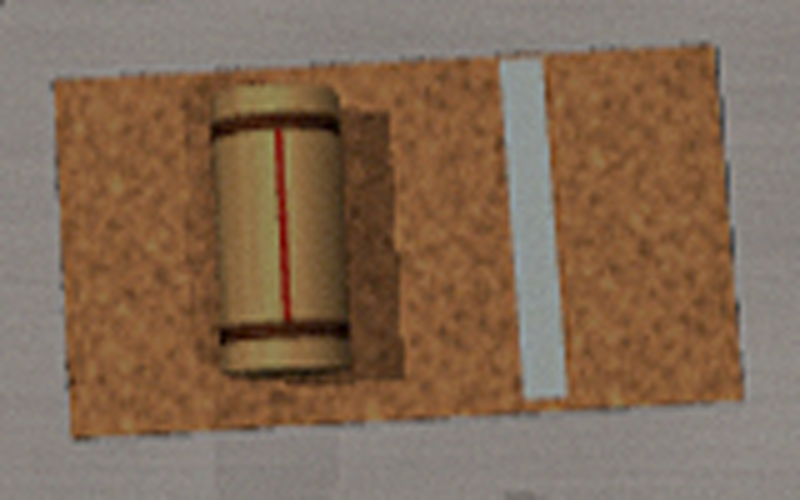

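View pics/crop2.png

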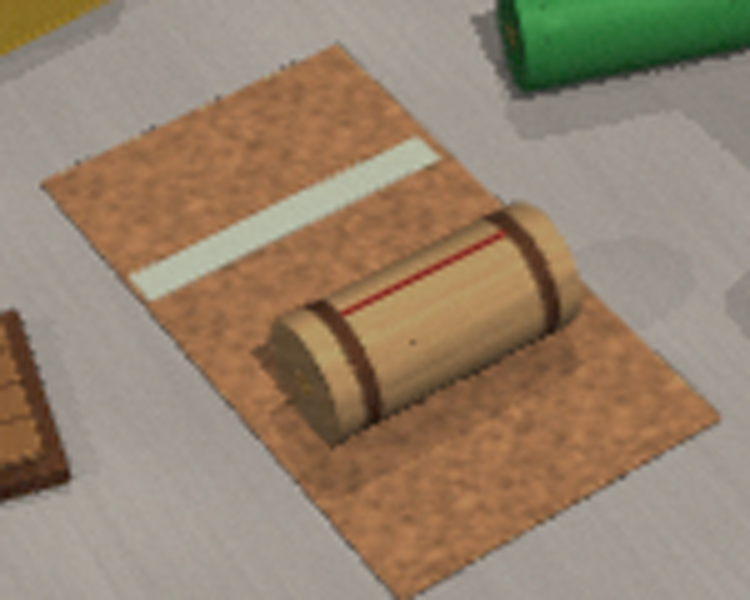

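The crop shows the pale barrel with two dark bands and a red line on top, standing on the mat with the stripe to its right. I'll fit the cylinder in both views.

```bash
cat >> h.py <<'E'
from scipy.optimize import minimize
def cyl(x,y,a,L=150,r=35,z=39):
    t=np.linspace(0,2*np.pi,72); c,s=np.cos(a),np.sin(a)
    P=[]
    for u in(-L/2,L/2):
        v=r*np.cos(t); P.append(np.c_[x+u*c-v*s,y+u*s+v*c,z+r*np.sin(t)])
    return np.vstack(P)
def hullmask(f,q,S=4):
    p=proj(f,cyl(*q)); h=cv2.convexHull(((p+.5)*S*16-8).round().astype(np.int32))
    m=np.zeros((480*S,640*S),np.uint8); cv2.fillConvexPoly(m,h,1,cv2.LINE_8,4); return m
def seg(f,q,S=4):
    im=cv2.resize(f["img"],None,fx=S,fy=S,interpolation=cv2.INTER_CUBIC)
    m0=hullmask(f,q,S); k=lambda n:np.ones((n,n),np.uint8)
    m=np.full(m0.shape,cv2.GC_BGD,np.uint8)
    m[cv2.dilate(m0,k(8*S))>0]=cv2.GC_PR_BGD; m[m0>0]=cv2.GC_PR_FGD; m[cv2.erode(m0,k(7*S))>0]=cv2.GC_FGD
    ys,xs=np.nonzero(cv2.dilate(m0,k(24*S))); y0,y1,x0,x1=ys.min(),ys.max(),xs.min(),xs.max()
    mm=m[y0:y1,x0:x1].copy()
    cv2.grabCut(im[y0:y1,x0:x1],mm,None,np.zeros((1,65)),np.zeros((1,65)),5,cv2.GC_INIT_WITH_MASK)
    o=np.zeros_like(m0); o[y0:y1,x0:x1]=(mm&1); return o
def fit(fs,q0):
    M=[seg(f,q0) for f in fs]
    def cost(d):
        q=[q0[0]+d[0],q0[1]+d[1],q0[2]+d[2]/50]
        return sum(1-((hullmask(f,q)&m).sum()/(hullmask(f,q)|m).sum()) for f,m in zip(fs,M))
    r=minimize(cost,[0,0,0],method="Nelder-Mead",options=dict(initial_simplex=[[0,0,0],[6,0,0],[0,6,0],[0,0,5]],xatol=.1,fatol=1e-4,maxiter=120))
    d=r.x; return [q0[0]+d[0],q0[1]+d[1],q0[2]+d[2]/50], r.fun
def overlay(f,q,name,roi):
    S=4; im=cv2.resize(f["img"],None,fx=S,fy=S,interpolation=cv2.INTER_CUBIC)
    c,_=cv2.findContours(hullmask(f,q),cv2.RETR_EXTERNAL,cv2.CHAIN_APPROX_NONE); cv2.drawContours(im,c,-1,(255,0,255),1)
    a,b,cc,d=[v*S for v in roi]; cv2.imwrite(name,im[a:b,cc:d])
def stripe_top(f):
    h=cv2.cvtColor(f["img"],cv2.COLOR_BGR2HSV); m=((h[:,:,1]<50)&(h[:,:,2]>120)).astype(np.uint8)
    roi=np.zeros_like(m); roi[192:260,366:388]=1; m&=roi; return m
E
python3 - <<'E'
from h import *
t=grab_frame("top"); s=grab_frame("scene")
# stripe corners in top crop (x5, offset 270,180)
C=np.array([[500,58],[543,58],[567,396],[524,398]])/5+[270,180]-.4
P=np.array([at_z(t,p,4)[:2] for p in C]);print("stripe",P.mean(0).round(1),np.degrees(np.arctan2(*(P[0]+P[1]-P[2]-P[3])[::-1])).round(2))
C=np.array([[338,42],[720,417],[400,602],[40,184]])/5+[205,215]-.4
print("mat sc",[at_z(s,p,4)[:2].round() for p in C])
C=np.array([[54,78],[716,44],[743,398],[72,438]])/5+[270,180]-.4
print("mat top",[at_z(t,p,4)[:2].round() for p in C])
for fs in([t],[s],[t,s]):
    q,c=fit(fs,[560,32,.07]); print(np.round(q[:2],1),np.degrees(q[2]).round(2),round(c,3))
overlay(t,q,"pics/ov1.png",(180,280,270,430)); overlay(s,q,"pics/ov2.png",(215,335,205,355))
R=[at_z(t,np.array(p)/5+[270,180]-.4,74)[:2] for p in([278,128],[288,322])]; print("red",R,np.mean(R,0))
E
```

```text
stripe [ 563.9 -111.1] 3.59
mat sc [array([ 469., -229.]), array([448., 141.]), array([647., 155.]), array([ 671., -214.])]
mat top [array([644., 155.]), array([ 668., -214.]), array([ 470., -226.]), array([444., 142.])]
[555.5  29.5] 2.93 0.077
[557.   28.1] 2.91 0.036
[554.4  28.8] 2.98 0.108
red [array([604.09301458,  33.26900681]), array([502.01427372,  27.47823446])] [553.05364415  30.37362063]
```

View pics/ov1.png

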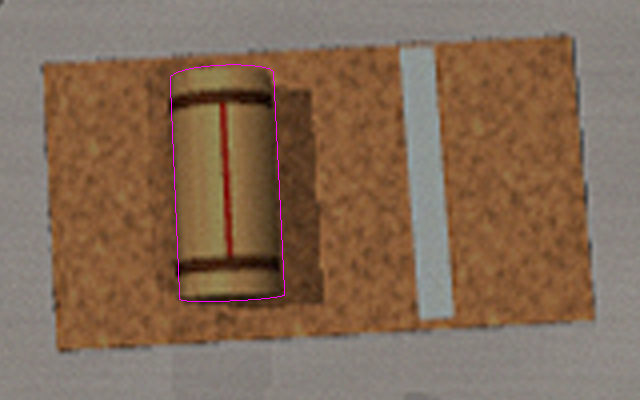

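View pics/ov2.png

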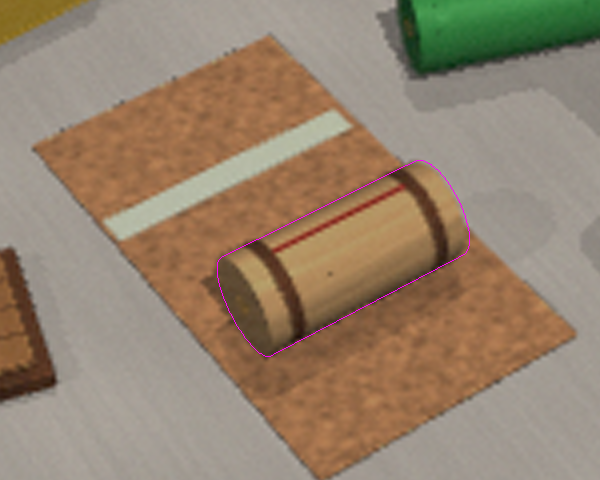

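```bash
python3 - <<'E'
from h import *
from scipy.spatial.transform import Rotation as R
s=sensors.state(); m=R.from_euler("xyz",s["ee_rot"],degrees=True).as_matrix(); print(m.round(3), np.degrees(np.arctan2(m[1,1],m[0,1])))
E
```

```text
[[ 0.     0.264 -0.965]
 [-0.    -0.965 -0.264]
 [-1.     0.     0.   ]] -74.71500249435219
```

Call:
play_rows([
  [0.023,0.034,0,0.1,1],
  [0.046,0.067,0,0.2,1],
  [0.069,0.101,0,0.3,1],
  [0.092,0.135,0,0.4,1],
  [0.115,0.169,0,0.5,1],
  [0.138,0.202,0,0.6,1],
  [0.161,0.236,0,0.7,1],
  [0.184,0.27,0,0.8,1],
])

```text
time_s: 1.27
ee_pos: [336.3, -283.0, 214.3]
ee_rot: [82.2, 89.9, -36.4]
force: [0.7, 0.1, 0.2]
gripper_width: 91.1
```

Call:
play_rows([
  [0.023,0.034,0,0.07,1],
  [0.046,0.067,0,0.14,1],
  [0.069,0.101,0,0.21,1],
  [0.092,0.135,0,0.28,1],
  [0.115,0.169,0,0.35,1],
  [0.138,0.202,0,0.42,1],
  [0.161,0.236,0,0.49,1],
  [0.184,0.27,0,0.56,1],
])

```text
time_s: 1.93
ee_pos: [520.4, -12.7, 214.2]
ee_rot: [69.3, 90.0, -17.2]
force: [0.8, -1.0, 0.3]
gripper_width: 91.3
```

Call:
play_rows([
  [0.018,0.027,-0.02,0,1],
  [0.035,0.054,-0.04,0,1],
  [0.035,0.054,-0.07,0,1],
  [0.035,0.054,-0.1,0,1],
  [0.035,0.054,-0.114,0,1],
  [0.035,0.054,-0.124,0,1],
  [0.035,0.054,-0.13,0,1],
  [0.035,0.054,-0.13,0,1],
])

```text
time_s: 2.6
ee_pos: [554.3, 39.2, 83.3]
ee_rot: [-90.8, 89.9, -177.6]
force: [-0.8, 0.7, -1.0]
gripper_width: 91.1
```

```bash
python3 - <<'E'
from h import *
from scipy.spatial.transform import Rotation as R
s=sensors.state(); m=R.from_euler("xyz",s["ee_rot"],degrees=True).as_matrix(); print(np.degrees(np.arctan2(m[1,1],m[0,1])),s["ee_pos"],s["force"],s["time_s"])
f=grab_frame("scene"); cv2.imwrite("pics/a1.png",cv2.resize(f["img"][150:330,200:400],None,fx=4,fy=3.3))
E
```

```text
3.1959891752633247 [554.34588215  39.20193636  83.31461476] [-0.79206061  0.691836   -0.99577771] 2.6
```

View pics/a1.png

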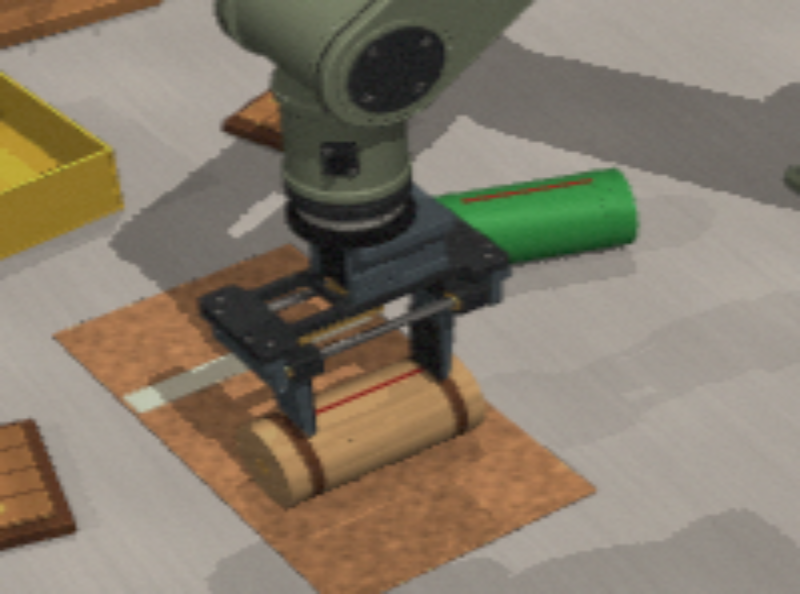

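The view shows both open fingers above the barrel's top, spread along its axis and clear of everything else. I'll descend to touch it.

Call:
play_rows([
  [0,0,-0.004,0,1],
  [0,0,-0.006,0,1],
  [0,0,-0.008,0,1],
  [0,0,-0.009,0,1],
  [0,0,-0.0095,0,1],
  [0,0,-0.0095,0,1],
  [0,0,-0.0095,0,1],
  [0,0,-0.0095,0,1],
])

```text
time_s: 3.32
ee_pos: [554.7, 39.3, 74.6]
ee_rot: [91.9, 90.0, 5.2]
force: [0.0, -0.2, 0.3]
gripper_width: 91.1
```

Call:
play_rows([
  [0,0,-0.0003,0,1],
  [0,0,-0.0006,0,1],
  [0,0,-0.0008,0,1],
  [0,0,-0.001,0,1],
  [0,0,-0.001,0,1],
  [0,0,-0.001,0,1],
  [0,0,-0.001,0,1],
  [0,0,-0.001,0,1],
])

```text
time_s: 3.98
ee_pos: [554.7, 39.3, 74.2]
ee_rot: [87.2, 90.0, 0.4]
force: [-1.5, 0.3, 4.6]
gripper_width: 91.1
```

Call:
play_rows([
  [0,-0.003,0,0,1],
  [0,-0.009,0,0,1],
  [0.001,-0.017,0,0,1],
  [0.001,-0.025,0,0,1],
  [0.002,-0.033,0,0,1],
  [0.002,-0.04,0,0,1],
  [0.002,-0.044,0,0,1],
  [0.002,-0.045,0,0,1],
])

```text
time_s: 4.65
ee_pos: [557.0, -6.8, 74.1]
ee_rot: [70.9, 89.9, -15.9]
force: [-0.5, 0.1, 6.3]
gripper_width: 91.3
```

```bash
python3 - <<'E'
from h import *
print(sensors.state()["ee_pos"],sensors.state()["force"])
f=grab_frame("scene"); cv2.imwrite("pics/a2.png",cv2.resize(f["img"][150:330,200:400],None,fx=4,fy=3.3))
f=grab_frame("top"); cv2.imwrite("pics/a3.png",cv2.resize(f["img"][180:280,270:430],None,fx=5,fy=5))
E
```

```text
[556.98501873  -6.76229469  74.14511056] [-0.51058367  0.13233638  6.26583966]
```

View pics/a2.png

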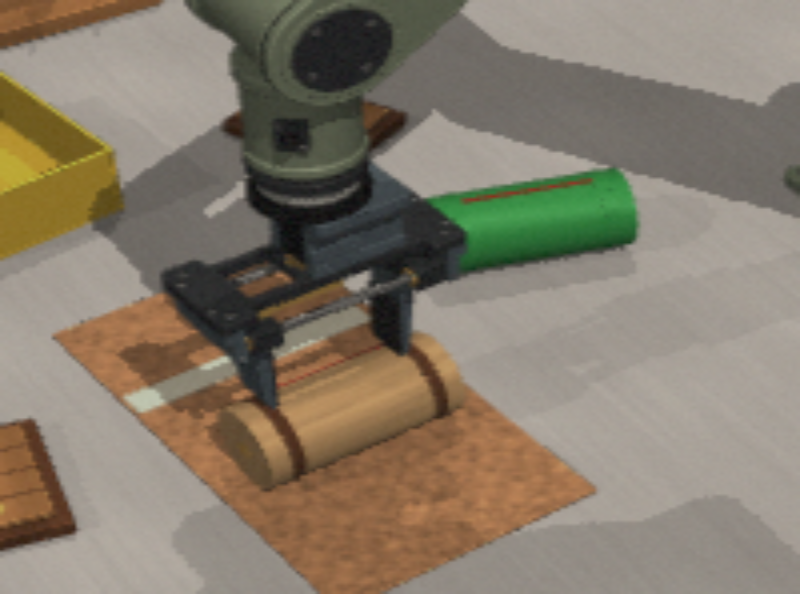

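View pics/a3.png

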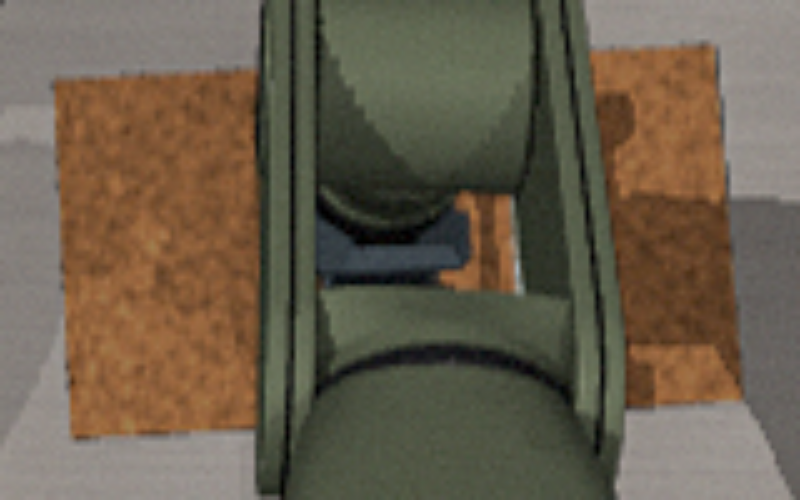

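The scene view shows the barrel rolled toward the stripe, with the red line turned forward and contact held at about 6 N. I'll lift, step back and repeat.

Call:
play_rows([
  [0,0,0.003,0,1],
  [0,0,0.008,0,1],
  [0,0.012,0.008,0,1],
  [-0.001,0.024,0.008,0,1],
  [-0.001,0.024,0.004,0,1],
  [-0.001,0.024,0.0015,0,1],
  [-0.001,0.024,0.0005,0,1],
  [-0.001,0.024,0,0,1],
])

```text
time_s: 5.42
ee_pos: [555.3, 18.4, 74.1]
ee_rot: [-45.8, 90.0, -132.5]
force: [-2.7, -0.9, 11.6]
gripper_width: 90.8
```

Call:
play_rows([
  [0,-0.003,0,0,1],
  [0,-0.009,0,0,1],
  [0.001,-0.017,0,0,1],
  [0.001,-0.025,0,0,1],
  [0.002,-0.033,0,0,1],
  [0.002,-0.041,0,0,1],
  [0.002,-0.046,0,0,1],
  [0.002,-0.047,0,0,1],
])

```text
time_s: 6.08
ee_pos: [557.6, -29.6, 74.1]
ee_rot: [23.5, 90.0, -63.3]
force: [-2.2, 0.5, 8.0]
gripper_width: 91.2
```

```bash
python3 - <<'E'
from h import *
f=grab_frame("scene"); cv2.imwrite("pics/a4.png",cv2.resize(f["img"][150:330,200:400],None,fx=4,fy=3.3))
q,c=fit([f],[557,-16,.055]);print(np.round(q,3),c); overlay(f,q,"pics/ov4.png",(200,330,200,360))
E
```

```text
[ 5.59771e+02 -1.92700e+01  4.20000e-02] 0.07817430503380918
```

View pics/ov4.png

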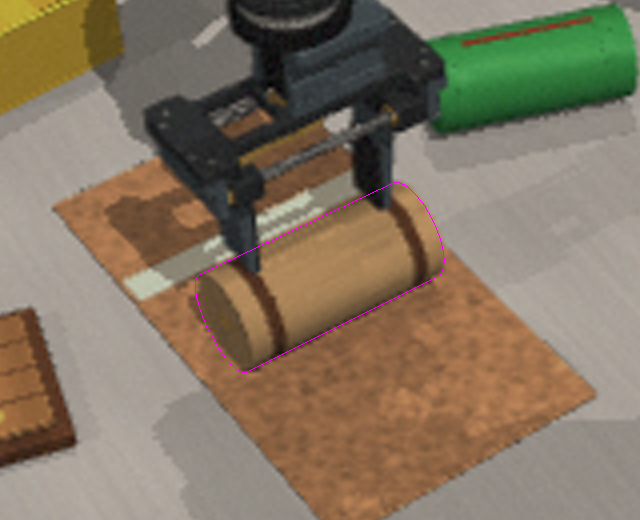

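The fit matches the prediction (barrel y about -18). I'll continue with a slightly lighter press.

Call:
play_rows([
  [0,0,0.003,0,1],
  [0,0,0.008,0,1],
  [0,0.012,0.008,0,1],
  [-0.001,0.024,0.008,0,1],
  [-0.001,0.024,0.004,0,1],
  [-0.001,0.024,0.0015,0,1],
  [-0.001,0.024,0.0005,0,1],
  [-0.001,0.024,0.0002,0,1],
])

```text
time_s: 6.8
ee_pos: [556.3, -4.6, 74.1]
ee_rot: [-48.8, 90.0, -135.5]
force: [-2.8, 0.4, 8.9]
gripper_width: 91.4
```

Call:
play_rows([
  [0,-0.003,0,0,1],
  [0,-0.009,0,0,1],
  [0.001,-0.017,0,0,1],
  [0.001,-0.025,0,0,1],
  [0.002,-0.033,0,0,1],
  [0.002,-0.041,0,0,1],
  [0.003,-0.046,0,0,1],
  [0.003,-0.047,0,0,1],
])

```text
time_s: 7.47
ee_pos: [558.8, -52.6, 74.2]
ee_rot: [-70.9, 89.9, -157.7]
force: [-4.2, 0.3, 7.8]
gripper_width: 91.1
```

Call:
play_rows([
  [0,0,0.003,0,1],
  [0,0,0.008,0,1],
  [0,0.012,0.008,0,1],
  [-0.001,0.024,0.008,0,1],
  [-0.001,0.024,0.004,0,1],
  [-0.001,0.024,0.0015,0,1],
  [-0.001,0.024,0.0005,0,1],
  [-0.001,0.024,0,0,1],
])

```text
time_s: 8.13
ee_pos: [558.4, -27.6, 74.1]
ee_rot: [-44.7, 90.0, -131.5]
force: [-3.0, -0.1, 8.9]
gripper_width: 91.4
```

Call:
play_rows([
  [0,-0.003,0,0,1],
  [0,-0.009,0,0,1],
  [0.001,-0.017,0,0,1],
  [0.001,-0.025,0,0,1],
  [0.002,-0.033,0,0,1],
  [0.002,-0.041,0,0,1],
  [0.002,-0.046,0,0,1],
  [0.002,-0.047,0,0,1],
])

```text
time_s: 8.8
ee_pos: [560.7, -75.7, 74.2]
ee_rot: [22.5, 89.9, -64.3]
force: [-1.1, 0.5, 4.8]
gripper_width: 90.9
```

```bash
python3 - <<'E'
from h import *
f=grab_frame("scene")
q,c=fit([f],[561,-65,.055]);print(np.round(q,3),c); overlay(f,q,"pics/ov5.png",(180,330,200,360))
E
```

```text
[ 5.61684e+02 -6.72060e+01  5.30000e-02] 0.09340405904059046
```

View pics/ov5.png

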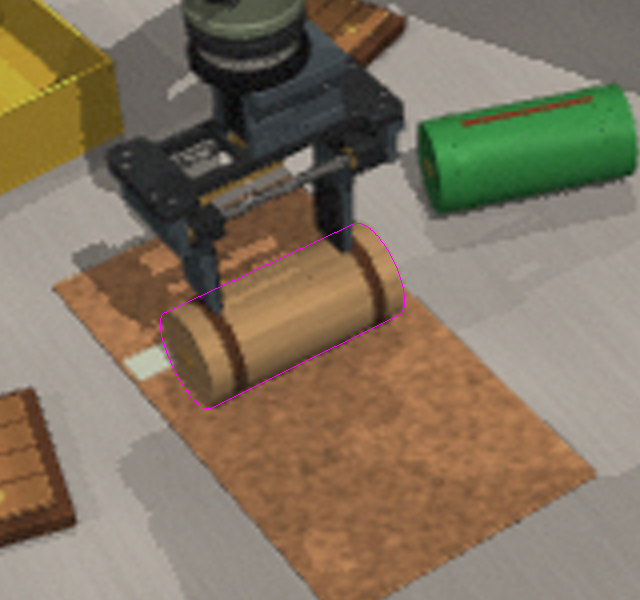

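Call:
play_rows([
  [0,0,0.003,0,1],
  [0,0,0.008,0,1],
  [0,0.012,0.008,0,1],
  [-0.001,0.024,0.008,0,1],
  [-0.001,0.024,0.004,0,1],
  [-0.001,0.024,0.0015,0,1],
  [-0.001,0.024,0.0005,0,1],
  [-0.001,0.024,0,0,1],
])

```text
time_s: 9.52
ee_pos: [559.3, -50.6, 74.0]
ee_rot: [-59.4, 90.0, -146.2]
force: [-3.3, -0.4, 8.0]
gripper_width: 91.3
```

Call:
play_rows([
  [0,-0.003,0,0,1],
  [0,-0.009,0,0,1],
  [0.001,-0.017,0,0,1],
  [0.001,-0.025,0,0,1],
  [0.002,-0.033,0,0,1],
  [0.002,-0.041,0,0,1],
  [0.002,-0.046,0,0,1],
  [0.002,-0.047,0,0,1],
])

```text
time_s: 10.18
ee_pos: [561.7, -98.8, 74.2]
ee_rot: [24.3, 89.9, -62.5]
force: [-0.9, -0.7, 5.5]
gripper_width: 91.2
```

Call:
play_rows([
  [0,0,0.003,0,1],
  [0,0,0.008,0,1],
  [0,0.012,0.008,0,1],
  [-0.001,0.024,0.008,0,1],
  [-0.001,0.024,0.004,0,1],
  [-0.001,0.024,0.0015,0,1],
  [-0.001,0.024,0.0005,0,1],
  [-0.001,0.024,0,0,1],
])

```text
time_s: 10.85
ee_pos: [560.3, -73.6, 74.0]
ee_rot: [-65.9, 90.0, -152.6]
force: [-2.6, 0.1, 7.9]
gripper_width: 90.7
```

Call:
play_rows([
  [0,-0.003,0,0,1],
  [0,-0.009,0,0,1],
  [0.001,-0.017,0,0,1],
  [0.001,-0.025,0,0,1],
  [0.002,-0.033,0,0,1],
  [0.002,-0.038,0,0,1],
  [0.002,-0.041,0,0,1],
  [0.002,-0.041,0,0,1],
])

```text
time_s: 11.52
ee_pos: [562.4, -115.8, 74.1]
ee_rot: [-17.5, 89.9, -104.3]
force: [-2.3, 0.4, 5.8]
gripper_width: 91.1
```

Call:
play_rows([
  [0,0,0.002,0,1],
  [0,0,0.01,0,1],
  [0,0,0.03,0,1],
  [0,0,0.06,0,1],
  [0,0,0.1,0,1],
  [-0.03,-0.03,0.13,0,1],
  [-0.06,-0.06,0.13,0,1],
  [-0.09,-0.09,0.13,0,1],
])

```text
time_s: 12.18
ee_pos: [480.5, -198.3, 206.2]
ee_rot: [61.3, 89.7, -25.3]
force: [-0.6, -1.3, -1.0]
gripper_width: 91.7
```

Call:
play_rows([
  [-0.02,-0.035,0,0,1],
  [-0.04,-0.07,0,0,1],
  [-0.06,-0.105,0,0,1],
  [-0.08,-0.14,0,0,1],
  [-0.1,-0.175,0,0,1],
  [-0.12,-0.21,0,0,1],
  [-0.14,-0.245,0,0,1],
  [-0.14,-0.245,0,0,1],
])

```text
time_s: 12.85
ee_pos: [336.5, -448.2, 203.5]
ee_rot: [-19.7, 89.8, -106.8]
force: [0.8, 0.0, -0.1]
gripper_width: 90.9
```

```bash
python3 - <<'E'
from h import *
t=grab_frame("top");s=grab_frame("scene")
for n,f in(("t",t),("s",s)):
    q,c=fit([f],[563,-110,.055]);print(np.round(q,3),round(c,3)); overlay(f,q,f"pics/ov6{n}.png",(180,290,330,430) if n=="t" else (200,330,200,360))
print(sensors.state()["time_s"])
E
```

```text
[ 5.61619e+02 -1.11857e+02  4.80000e-02] 0.069
[ 5.64724e+02 -1.12203e+02  5.10000e-02] 0.045
12.95
```

View pics/ov6t.png

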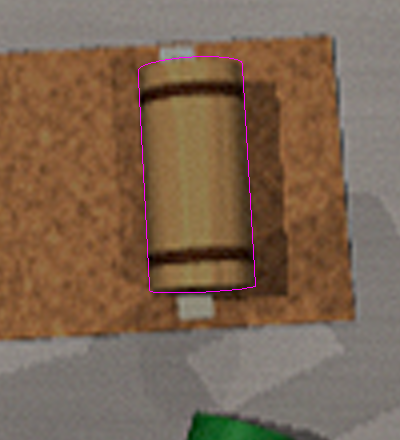

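View pics/ov6s.png

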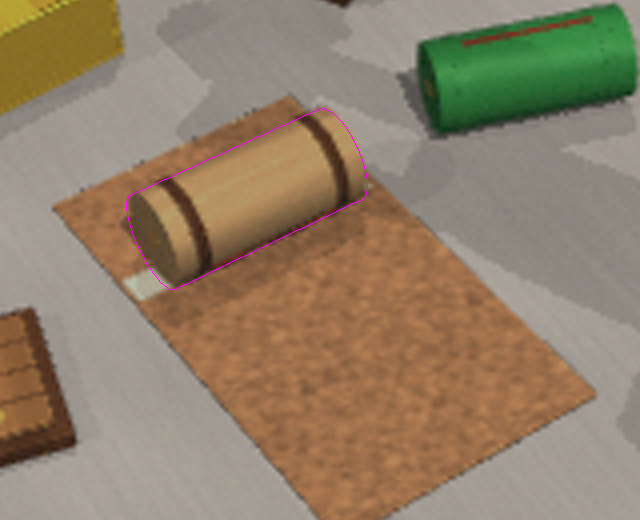

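```bash
python3 - <<'E'
from h import *
s=grab_frame("top"); a=cv2.imread("pics/top0.png")
cv2.imwrite("pics/end.png",s["img"])
E
```

```text
(no output)
```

View pics/end.png

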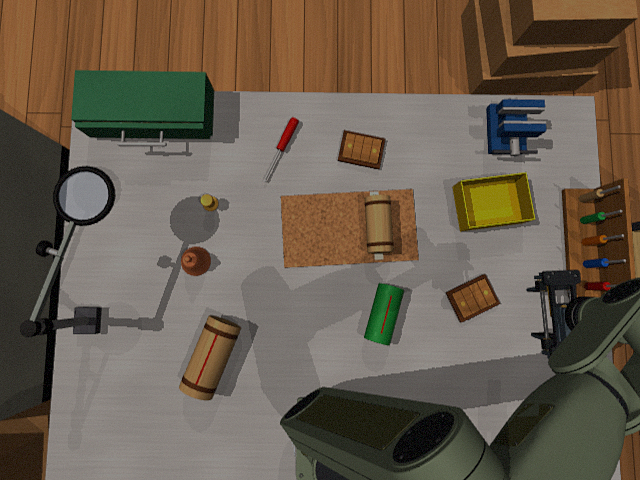

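The barrel is on the stripe at (378,224), everything else is where it started, and the arm is clear. I'm handing the job in.

```bash
python3 -c "
from workcell import job_done, sensors
print(sensors.state()['time_s'],job_done())"
```

```text
the job is handed in; nothing more can be done
13.0 None
```

The small pale barrel is on the white stripe and lies along it. I rolled it about 141 mm across the mat in six light fingertip strokes on its top. The force read at the end of each move was 5 to 12 N. I handed the job in at 13.0 s with the arm well clear.

| | Centre x, y (mm) | Direction |
|---|---|---|
| Barrel, average of the two cameras | about 563, -112 | 2.8° |
| Stripe, average of the two cameras | about 565, -112 | 3.8° |

- **Position:** the barrel sits about 2 mm off along the stripe and under 1.5 mm off across it. Its direction is about 1° off. The two cameras differed by about 3 mm on the barrel's x, which is roughly their calibration error.
- **Rolling:** the barrel moved half as far as the fingertips throughout, and the red line turned out of view. Both fit rolling without skidding.
- **Everything else:** the other objects look unmoved in the last top picture, including the green and larger look-alikes. I judged that by eye, not by measurement.

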